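Latch the vial agitator's cover and switch it on

ROBOT

A 7-joint arm with a two-finger parallel gripper is mounted at the origin on the work surface. World frame = base frame: x ahead of the robot, y to its left, z up, the work surface at z = 0. Lengths are in m, angles in rad, forces in N, time in s.
With the tool pointing down it reaches from about 0.35 to 0.9 m from the base axis. Payload 8.1 kg.
Tool frame: the origin (TCP) lies midway between the tips of the shut fingers; the grasp point (between the pads) lies 19 mm behind it; z points along the fingers, y is the line along which they close (so a half turn about z gives the same grasp; the last joint's range is limited). The gripper opens to 92 mm and grips with 3 to 60 N. Pads are 19 mm wide; open, the fingers measure 130 mm over their backs; the gripper's body (75 mm by 190 mm) begins 47 mm behind the grasp point.
Start: joints at [1.14, 0.434, 0.025, 1.573, -0.012, 1.134, -0.075], TCP at [0.201, -0.592, 0.227] pointing down, gripper open.
Joint ranges: [-2.62, 2.62], [-0.44, 2.09], [-1.27, 1.32], [0.08, 2.57], [-1.32, 4.46], [0.12, 2], [-2.74, 2.74]. Speed limits (rad/s): [2.22, 2.22, 3.01, 3.01, 3.14, 3.14, 3.14].

INTERFACE

Orientations are given as a 3x3 rotation matrix whose columns are the frame's x, y, z axes.
In Python, from bench import env gives the robot as it stands.
- The arm moves only by the tool drive_tool, never from a script. Its argument "steps" is a list of rows, each a list of 3 entries, a list of its own where there are three numbers: the turn, a rotation vector about the tool's x, y, z in degrees, then the shift along the tool's x, y, z in m, then the closure, from -1 (fully open) to 1 (shut). In form: [[[wx, wy, wz], [dx, dy, dz], jaw], ...]. A call has exactly 8 rows; each row shifts and turns the commanded pose from where the row before left it, along the tool's axes as they then stand; what a row does not reach is not made up. A row lasts 1/8 s, in which the tool goes at most 62.5 mm and 10.7 degrees, less where a joint would pass 70% of its speed; a pose out of reach is approached as far as the arm can. A call is refused whole if a number of a shift passes 0.0625 or a number of a turn 10.7, either way. A call with a gripper value outside its range is refused whole. The fingers move at their own pace and stop on an object; "newtons" is the grip in N (left out, the last holds). Time passes only in rows, so rows that do not move let the fingers close, or fill a call up. It gives the time, the measured TCP pose, the force, the opening and the grip force at its end, in the units of the state.
- env.state(): the state, without advancing time (a new reading comes with each control period).
- env.camera(name): name is "scene" or "top" or "wrist"; returns the picture (420x560x3 uint8, red, green, blue); there is no depth.
- env.camera_model(name): a dict with "fx", "fy", "cx", "cy" (pixels), "world_from_camera" (4x4, takes a point from camera to world coordinates); the wrist camera has in their place "mount" (4x4, takes a point from camera to tool coordinates, whose origin is the TCP and whose axes are the flange's). Camera axes: x right, y down, z forward; pixel columns grow to the right and rows downward; lengths in m; the calibration is good to about 2 mm. A picture is of the moment at which its call begins: read the wrist's pose just before it. camera_model takes no time and is no camera call.
- env.finish_job(): hands the job in; it is judged then, once.
The state is a dict: "t": time; "joint_pos": joint angles; "qd": joint speeds; "joint_torque": joint torques, N m; "eef_pos": TCP position; "tool_rot": TCP orientation; "contact_force": force on the tool from outside, world axes, zero at the start; "wrist_torque": the same for the moment, N m; "grip_width": opening from 0.0 (shut) to 1.0 (fully open); "grip_force": force on a finger pad.
Only numpy, scipy, OpenCV 4.12 (cv2) and the standard library are available. Lean on these libraries where they do the work, as an engineer would, in place of code of your own. Each camera call takes 0.05 s, during which the arm holds its last target. There are 200 camera calls.

TASK

Secure the vials in the agitator: take the latch bar by its upright fin, lift it, draw the sliding cover shut over the vials with the bar's tooth passing over the keeper, and let the bar drop fully down into the keeper's notch. Only when the cover is latched, push the small slide switch on the front deck across to its other end, the end with the raised pip. Leave the bottle, the beaker and the thermometer where they are.

Things in the scene. Friction and masses are not known exactly. Their poses are not given: they have to be found in the camera images.
- unit: Vial agitator: low white casing fixed to the bench, deck 60 mm up. Origin at bench level; casing spans x -130..100, y -180..170 mm. Its x points away from the robot, y along the casing; keeper at its -y end. Well with nine capped vials (tops below the deck) centred at x 10, y -30. Cover rails 10 mm high. Only the latch bar and its hinge lugs (96 mm) stand over 80 mm above the bench.
- cover (a joint): Sliding cover, aluminium frame with clear pane, 132 x 136 mm, top 13 mm above the deck. Metres: 0 shut, grows as it moves to the unit's +y; stops at -0.002 and 0.115; friction about 1.5 N. The latch bar is hinged on it, so the bar can draw it. With the bar down the tooth meets the keeper's near upstand at 0.031 and blocks it; with the tooth in the notch about 5 mm of play remain.
- latch_bar (a joint): Dark steel bar, 150 long, 12 wide, 10 mm high, along the unit's y; hinge (axis along the unit's x, 86 mm above the bench) at the cover's +y end. Rad: 0 level, fully down at its stop; grows as the free -y end is lifted, to 0.9. Falls by its own weight, about 0.16 kg. Under the free end a tooth, 14 mm (y) by 12 mm, its bottom 64 mm above the bench when down.
- latch_grip (a point): Point in the dark steel fin on the latch bar's free end, above the tooth. Fin 12 mm thick (unit's x), 26 long (y), top 14 mm above this point. 139 mm from the hinge along the bar, 24 mm above its middle line, 110 mm above the bench when down. Axes are the bar's (unit's when down). Cover shut and bar down: at x 10, y -124, z 110 mm in the unit's frame. Tooth's middle 6 mm further to -y.
- notch (a point): Middle of the keeper's notch at deck level, 60 mm above the bench; axes as the unit's. The keeper is two dark steel upstands, 12 mm thick (y), 56 wide (x), 18 high (tops 78 mm above the bench), with a 24 mm notch between them. The tooth must be lifted over 14 mm to pass the near one, whose sides are upright.
- switch_ridge (a point): Top middle of the slide switch's ridge: a black rib 14 mm wide (unit's x), 5 thick (y), 6 mm above the deck, on a flush black slider in a flat grey surround 28 x 52 mm (1.5 mm high at most), on the deck between the robot and the cover. Axes as the unit's. It moves along the unit's y only.
- switch (a joint): The slide switch. Metres: 0 off, 0.012 on; grows as the ridge moves to the unit's -y, towards the raised steel pip (dome 5 mm high, 36 mm to -y of the ridge's mid position). A detent of about 3 N holds it at either end; past half-way (0.006) it snaps to the far end.
- reagent_bottle: Brown glass bottle, 56 mm across, 110 mm high, standing beyond the unit (unit's +x). Not to be disturbed. Origin at its underside.
- beaker: Empty glass beaker, 60 mm across, 70 mm high, standing beyond the unit. Not to be disturbed. Origin at its underside.
- thermometer: White hand thermometer lying flat on the bench past the unit's -y end: head 55 by 60 mm, 22 mm high, with a thin probe reaching 150 mm to its -y. Not to be disturbed. Origin under the head.

How it is judged:
By the outcome, as a careful person would: the job done as asked, in the order asked, and still so for the second after the job is handed in, with the robot touching nothing.
It also fails if it takes over 46 s, if anything falls off the work surface, if the arm or the gripper's body presses on something with over 40 N, if the wrist force passes 120 N, or if a joint passes its speed limit or range.

## Working session

There is one attempt and no reset: what is moved stays moved. The work goes in short steps, Python scripts to look and compute and a tool call to move; the robot and the scene stay as the last step left them, time stands still between calls to the robot, and variables do not carry over. Pictures are saved under pics/ and viewed, at most 10 in all, crops included, and the job is handed in when it is done.

Besides the shell and the picture viewer there is one more tool, called after "Request:" as name(argument=value, ...), one argument or row to a line, values as JSON. drive_tool: Moves the arm, as the interface text tells. Its arguments: {"type":"object","properties":{"steps":{"type":"array","items":{"type":"array"}},"newtons":{"type":"number"}},"required":["steps"]}

```bash
mkdir -p pics; python3 - <<'E'
from bench import env
import cv2,json,numpy as np
np.set_printoptions(precision=4,suppress=True)
s=env.state();print(s['t'],s['eef_pos'],s['tool_rot'],s['grip_width'])
for n in ['scene','top']:
    cv2.imwrite(f'pics/{n}0.png',env.camera(n)[:,:,::-1])
    print(n,env.camera_model(n))
print(env.camera_model('wrist'))
E
```

```text
0.0 [ 0.201  -0.5913  0.2259] [[ 0.9468  0.3219 -0.0006]
 [ 0.3219 -0.9468  0.0014]
 [-0.0001 -0.0016 -1.    ]] 0.9975320349712508
scene {'fx': 501.7056265434068, 'fy': 501.7056265434068, 'cx': 275.1102813929534, 'cy': 200.8941200073828, 'world_from_camera': array([[-0.0054,  0.8001, -0.5999,  1.1872],
       [ 1.    ,  0.002 , -0.0063, -0.0178],
       [-0.0039, -0.5999, -0.8001,  0.8051],
       [ 0.    ,  0.    ,  0.    ,  1.    ]])}
top {'fx': 530.7511430966266, 'fy': 530.7511430966266, 'cx': 278.2334211052487, 'cy': 207.36416887819252, 'world_from_camera': array([[-0.0242, -0.9924,  0.1207,  0.5295],
       [-0.9997,  0.0232, -0.0093, -0.0284],
       [ 0.0065, -0.1209, -0.9926,  1.0289],
       [ 0.    ,  0.    ,  0.    ,  1.    ]])}
{'fx': 348.90326948544265, 'fy': 348.90326948544265, 'cx': 280.04949705043305, 'cy': 206.57106675370315, 'mount': array([[ 0.0006, -0.9516, -0.3074,  0.0832],
       [ 1.    ,  0.0004,  0.0006, -0.0006],
       [-0.0005, -0.3074,  0.9516, -0.1578],
       [ 0.    ,  0.    ,  0.    ,  1.    ]])}
```

View pics/top0.png

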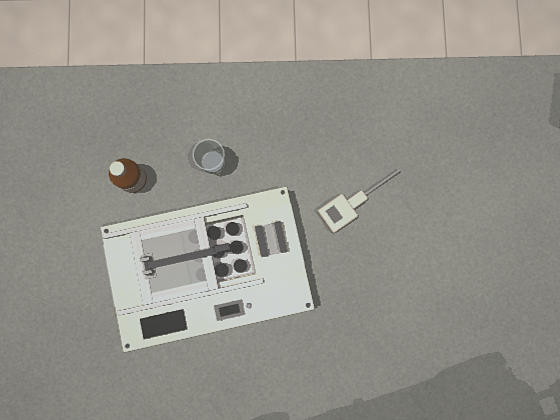

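View pics/scene0.png

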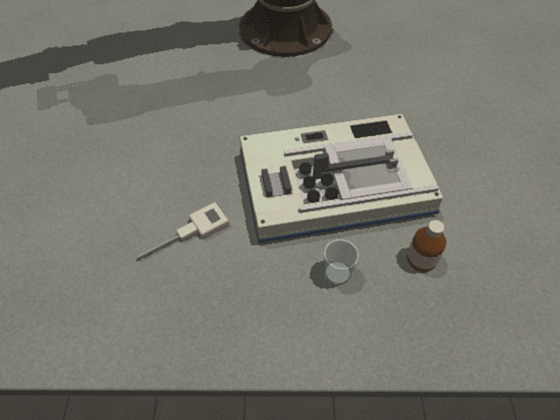

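The unit is rotated about 12°: corners near (101,227), (287,187), (314,307) and (124,351) in the top view. The keeper is at (272,238) and the switch at (229,310). The cover is open and the bar is down. I'll enlarge this area.

```bash
python3 - <<'E'
import cv2
a=cv2.imread('pics/top0.png')[180:360,90:330]
cv2.imwrite('pics/top0c.png',cv2.resize(a,None,fx=3.3,fy=3.3,interpolation=cv2.INTER_CUBIC))
a=cv2.imread('pics/scene0.png')[105:245,230:450]
cv2.imwrite('pics/scene0c.png',cv2.resize(a,None,fx=3.6,fy=3.6,interpolation=cv2.INTER_CUBIC))
E
```

```text
(no output)
```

View pics/top0c.png

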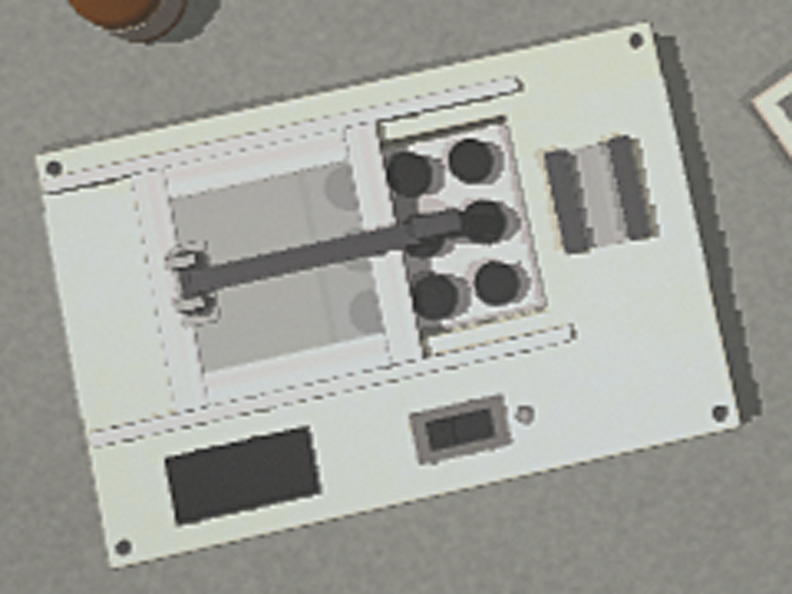

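View pics/scene0c.png

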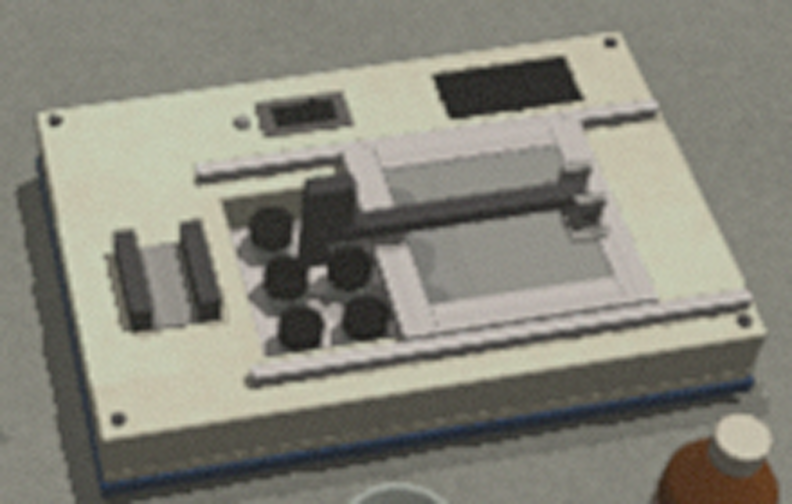

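```bash
cat > h.py <<'E'
import numpy as np
from bench import env
from scipy.optimize import least_squares
np.set_printoptions(precision=4,suppress=True)
def proj(n,P):
    m=env.camera_model(n);T=np.linalg.inv(m['world_from_camera']);p=T[:3,:3]@P+T[:3,3]
    return np.array([m['fx']*p[0]/p[2]+m['cx'],m['fy']*p[1]/p[2]+m['cy']])
def ray(n,uv,z):
    m=env.camera_model(n);T=m['world_from_camera']
    d=T[:3,:3]@[(uv[0]-m['cx'])/m['fx'],(uv[1]-m['cy'])/m['fy'],1]
    return T[:3,3]+d*(z-T[2,3])/d[2]
def ct(p): return (90-.35+p[0]/3.3, 180-.35+p[1]/3.3)
def cs(p): return (230-.36+p[0]/3.6, 105-.36+p[1]/3.6)
E
cat > fit.py <<'E'
from h import *
C={'pp':(.1,.17),'pm':(.1,-.18),'mm':(-.13,-.18),'mp':(-.13,.17)}
obs=[('top','pp',ct((37,155))),('top','pm',ct((650,23))),('top','mm',ct((740,427))),('top','mp',ct((112,568))),
('scene','mp',cs((620,33))),('scene','mm',cs((38,112))),('scene','pm',cs((103,438))),('scene','pp',cs((765,335)))]
W=lambda q,x,y,z:np.array([q[0]+np.cos(q[2])*x-np.sin(q[2])*y,q[1]+np.sin(q[2])*x+np.cos(q[2])*y,z])
f=lambda q:np.concatenate([proj(n,W(q,*C[c],.06))-o for n,c,o in obs])
r=least_squares(f,[.45,0,-.2]);q=r.x
print(q,np.degrees(q[2]));print(r.fun.reshape(-1,2))
def U(n,o,z):
    w=ray(n,o,z);d=w[:2]-q[:2];c,s=np.cos(q[2]),np.sin(q[2]);return np.array([c*d[0]+s*d[1],-s*d[0]+c*d[1]])*1000
for nm,n,o,z in [('fin a','top',ct((412,228)),.124),('fin b','top',ct((463,218)),.124),
 ('fin s1','scene',cs((303,180)),.124),('fin s2','scene',cs((353,177)),.124),
 ('near up c','top',ct((568,201)),.078),('far up c','top',ct((634,188)),.078),
 ('near s','scene',cs((191,224)),.078),('far s','scene',cs((124,233)),.078),
 ('cov -y','top',ct((401,239)),.073),('cov +y','top',ct((156,291)),.073),
 ('pip','top',ct((525,413)),.064),('pip s','scene',cs((241,122)),.064),
 ('surround','top',ct((460,430)),.061),('surr s','scene',cs((304,113)),.061),
 ('ridge?','top',ct((457,430)),.066)]: print(nm,U(n,o,z))
print('fin bar s?', W(q,.01,-.124,.11))
E
python3 fit.py
python3 - <<'E'
import cv2,numpy as np
a=cv2.imread('pics/top0.png')[292:328,205:265]
b=cv2.imread('pics/scene0.png')[125:150,290:332]
f=lambda i:cv2.resize(np.clip(i.astype(float)*2,0,255).astype('uint8'),(790,295),interpolation=cv2.INTER_CUBIC)
cv2.imwrite('pics/sw.png',np.vstack([f(a),f(b)]))
E
```

```text
[0.5543 0.103  0.1907] 10.92858062911823
[[-0.8476 -0.3984]
 [ 0.4419 -0.558 ]
 [ 0.7025  0.5243]
 [-1.0406  0.5696]
 [-0.0551 -0.4888]
 [-0.9397 -0.1559]
 [-0.7059  0.5461]
 [ 0.8368 -0.032 ]]
fin a [ 10.9819 -32.5379]
fin b [ 10.4283 -59.2362]
fin s1 [  5.754  -58.3958]
fin s2 [  8.5207 -33.0497]
near up c [  10.356  -113.4363]
far up c [   9.6282 -149.9457]
near s [ -14.9137 -111.7129]
far s [ -15.4096 -147.6759]
cov -y [  9.7983 -20.3369]
cov +y [ 10.5137 114.7138]
pip [-96.2607 -66.3747]
pip s [-95.9421 -66.8269]
surround [-97.7701 -29.8073]
surr s [-98.9201 -29.3891]
ridge? [-97.1729 -28.7116]
fin bar s? [ 0.5876 -0.0168  0.11  ]
```

View pics/sw.png

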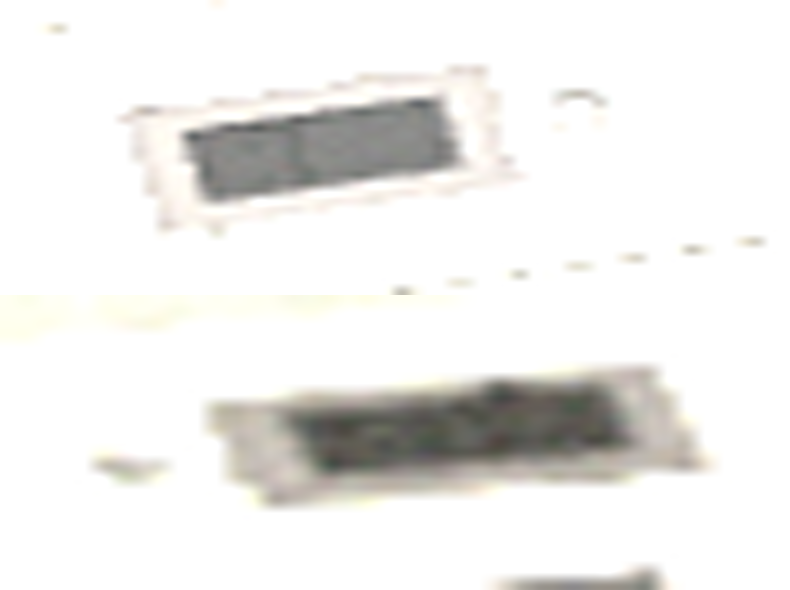

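Everything fits: unit at (0.554, 0.103), yaw 10.9°. The fin is at unit (10, -46), so the cover is at about 0.078. The ridge's shadow line is at the +y end of the switch, around unit (-97, -24), and the pip is at y -66. Now I'll plan the move to above the fin.

```bash
cat > plan.py <<'E'
from h import *
from scipy.spatial.transform import Rotation as R
q=np.array([.5543,.1030,.1907])
def Wp(x,y,z): # mm unit -> world m
    c,s=np.cos(q[2]),np.sin(q[2]);return np.array([q[0]+(c*x-s*y)/1e3,q[1]+(s*x+c*y)/1e3,z/1e3])
def Rt(tilt=0): # tool down, y along unit +x, tilt deg lifts -y side
    c,s=np.cos(q[2]),np.sin(q[2]);B=np.array([[-s,c,0],[c,s,0],[0,0,-1.]]).T.copy()
    B=np.column_stack([[-s,c,0],[c,s,0],[0,0,-1]]);return B@R.from_rotvec([0,-np.radians(tilt),0]).as_matrix()
def rows(p0,R0,p1,R1,n):
    w=R.from_matrix(R0.T@R1).as_rotvec()/n; Rc=R0.copy(); out=[]
    for i in range(n):
        out.append((np.round(np.degrees(w),2).tolist(),np.round(Rc.T@(p1-p0)/n,4).tolist())); Rc=Rc@R.from_rotvec(w).as_matrix()
    return out
def unit(): 
    s=env.state();p=np.array(s['eef_pos']);d=p[:2]-q[:2];c,sn=np.cos(q[2]),np.sin(q[2])
    Rr=Rt().T@np.array(s['tool_rot'])
    print('t',s['t'],'unit TCP mm',np.round([1e3*(c*d[0]+sn*d[1]),1e3*(-sn*d[0]+c*d[1]),1e3*p[2]],1),'rotdev',np.degrees(R.from_matrix(Rr).as_rotvec()),'F',np.array(s['contact_force']),'grip',s['grip_width'],s['grip_force'])
    return s
E
python3 - <<'E'
from plan import *
s=unit()
for r in rows(np.array(s['eef_pos']),np.array(s['tool_rot']),Wp(10,-46,200),Rt(),16): print(r)
E
```

```text
t 0.1 unit TCP mm [-478.5 -614.8  226. ] rotdev [ 0.0727  0.0515 82.1473] F [-0.3388 -0.7618  0.7687] grip 0.9984746536207213 0.0
([-0.0, -0.0, -5.13], [0.0351, -0.031, 0.0017])
([-0.0, -0.0, -5.13], [0.0377, -0.0278, 0.0017])
([-0.0, -0.0, -5.13], [0.0401, -0.0243, 0.0017])
([-0.0, -0.0, -5.13], [0.0421, -0.0206, 0.0017])
([-0.0, -0.0, -5.13], [0.0438, -0.0168, 0.0016])
([-0.0, -0.0, -5.13], [0.0451, -0.0128, 0.0016])
([-0.0, -0.0, -5.13], [0.046, -0.0087, 0.0016])
([-0.0, -0.0, -5.13], [0.0466, -0.0045, 0.0016])
([-0.0, -0.0, -5.13], [0.0469, -0.0003, 0.0016])
([-0.0, -0.0, -5.13], [0.0467, 0.0039, 0.0016])
([-0.0, -0.0, -5.13], [0.0462, 0.008, 0.0016])
([-0.0, -0.0, -5.13], [0.0453, 0.0121, 0.0016])
([-0.0, -0.0, -5.13], [0.044, 0.0161, 0.0016])
([-0.0, -0.0, -5.13], [0.0424, 0.02, 0.0016])
([-0.0, -0.0, -5.13], [0.0404, 0.0237, 0.0016])
([-0.0, -0.0, -5.13], [0.0381, 0.0272, 0.0016])
```

Request:
drive_tool(
  steps=[
    [[0,0,-5.1],[0.035,-0.031,0.0017],-1],
    [[0,0,-5.1],[0.038,-0.028,0.0017],-1],
    [[0,0,-5.1],[0.04,-0.024,0.0017],-1],
    [[0,0,-5.1],[0.042,-0.021,0.0017],-1],
    [[0,0,-5.1],[0.044,-0.017,0.0016],-1],
    [[0,0,-5.1],[0.045,-0.013,0.0016],-1],
    [[0,0,-5.1],[0.046,-0.009,0.0016],-1],
    [[0,0,-5.1],[0.047,-0.0045,0.0016],-1],
  ],
  newtons=30,
)

```text
t: 1.1
eef_pos: [0.3878, -0.2641, 0.2134]
tool_rot: [[0.504, 0.864, -0.0], [0.864, -0.504, -0.0], [-0.0, -0.0, -1.0]]
contact_force: [0.9, 0.2, 0.5]
grip_width: 1.0
grip_force: 0.0
```

Request:
drive_tool(
  steps=[
    [[0,0,-5.1],[0.047,0,0.0016],-1],
    [[0,0,-5.1],[0.047,0.004,0.0016],-1],
    [[0,0,-5.1],[0.046,0.008,0.0016],-1],
    [[0,0,-5.1],[0.045,0.012,0.0016],-1],
    [[0,0,-5.1],[0.044,0.016,0.0016],-1],
    [[0,0,-5.1],[0.042,0.02,0.0016],-1],
    [[0,0,-5.1],[0.04,0.024,0.0016],-1],
    [[0,0,-5.1],[0.038,0.027,0.0016],-1],
  ],
)

```text
t: 2.1
eef_pos: [0.5764, 0.0587, 0.2003]
tool_rot: [[-0.183, 0.983, -0.001], [0.983, 0.183, -0.0], [-0.0, -0.001, -1.0]]
contact_force: [0.3, -0.5, 0.2]
grip_width: 0.998
grip_force: 0.0
```

```bash
python3 - <<'E'
from plan import *
import cv2
s=unit();print(s['joint_pos'])
np.savez('w1',p=s['eef_pos'],R=s['tool_rot'])
im=env.camera('wrist');cv2.imwrite('pics/w1.png',im[:,:,::-1])
s=env.state()
for r in rows(np.array(s['eef_pos']),np.array(s['tool_rot']),Wp(10,-46,200),Rt(),2): print(r)
E
```

```text
t 2.1 unit TCP mm [ 13.3 -47.7 200.3] rotdev [ 0.0325 -0.0121  0.4023] F [ 0.2716 -0.5014  0.2093] grip 0.9981424884715393 0.0
[ 0.1963  0.4449 -0.5471  1.6872  0.2565  1.0822 -0.2453]
([0.06, -0.13, 0.09], [-0.0025, -0.0032, 0.0002])
([0.06, -0.13, 0.09], [-0.0025, -0.0032, 0.0002])
```

View pics/w1.png

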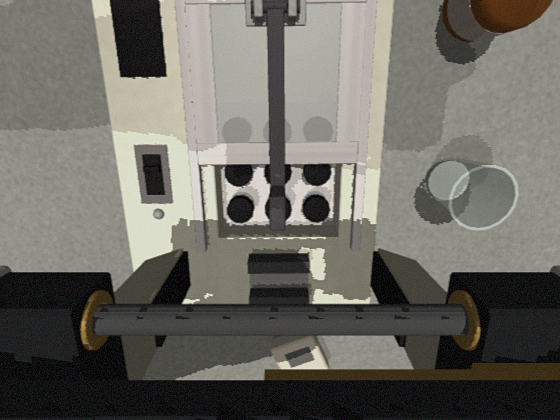

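The wrist view shows the dark bar running straight down column 277, with its fin end near row 230. Switch, pip, keeper and bar are all where expected. I'll correct to (10, -46), then read the bar's column with code.

Request:
drive_tool(
  steps=[
    [[0,0,0],[-0.0025,-0.0032,0],-1],
    [[0,0,0],[-0.0025,-0.0032,0],-1],
    [[0,0,0],[0,0,0],-1],
    [[0,0,0],[0,0,0],-1],
    [[0,0,0],[0,0,0],-1],
    [[0,0,0],[0,0,0],-1],
    [[0,0,0],[0,0,0],-1],
    [[0,0,0],[0,0,0],-1],
  ],
)

```text
t: 3.15
eef_pos: [0.5705, 0.0515, 0.2007]
tool_rot: [[-0.18, 0.984, 0.0], [0.984, 0.18, -0.0], [-0.0, 0.0, -1.0]]
contact_force: [1.0, 0.6, -0.5]
grip_width: 1.004
grip_force: 0.0
```

```bash
python3 - <<'E'
from plan import *
import cv2
s=unit()
im=env.camera('wrist').astype(int);cv2.imwrite('pics/w2.png',im[:,:,::-1].astype('uint8'))
g=im.mean(2);m=env.camera_model('wrist');T=m['mount'];Rw=np.array(s['tool_rot']);p=np.array(s['eef_pos'])
for v in range(60,150,15):
    k=np.where(g[v,240:320]<95)[0]+240
    for u in [(k.min()+k.max())/2]:
        o=p+Rw@T[:3,3];d=Rw@T[:3,:3]@[(u-m['cx'])/m['fx'],(v-m['cy'])/m['fy'],1]
        w=o+d*(.091-o[2])/d[2];e=w[:2]-q[:2];c,sn=np.cos(q[2]),np.sin(q[2])
        print(v,k.min(),k.max(),1e3*(c*e[0]+sn*e[1]),1e3*(-sn*e[0]+c*e[1]))
E
```

```text
t 3.15 unit TCP mm [  6.2 -53.6 200.7] rotdev [-0.0004 -0.0023  0.5452] F [ 1.0201  0.5576 -0.5112] grip 1.0044951636142905 0.0
60 278 293 10.52757248806983 53.34362293867639
75 278 293 10.486125384914697 43.372422862983115
90 278 293 10.443640520910993 33.15156188791085
105 278 293 10.400078426439714 22.67154454959121
120 278 293 10.355397604626235 11.922387674132526
135 277 293 9.931698026976832 0.8969307758005586
```

Request:
drive_tool(
  steps=[
    [[0,0,-0.5],[0.0076,0.004,0],-1],
    [[0,0,0],[0,0,0.02],-1],
    [[0,0,0],[0,0,0.02],-1],
    [[0,0,0],[0,0,0.02],-1],
    [[0,0,0],[0,0,0],-1],
    [[0,0,0],[0,0,0],-1],
    [[0,0,0],[0,0,0],-1],
    [[0,0,0],[0,0,0],-1],
  ],
)

```text
t: 4.2
eef_pos: [0.5734, 0.0598, 0.1414]
tool_rot: [[-0.189, 0.982, 0.001], [0.982, 0.189, 0.0], [-0.0, 0.001, -1.0]]
contact_force: [0.2, 0.3, -0.3]
grip_width: 0.996
grip_force: 0.0
```

```bash
python3 - <<'E'
from plan import *
import cv2
unit();cv2.imwrite('pics/w3.png',env.camera('wrist')[:,:,::-1]);unit()
E
```

```text
t 4.2 unit TCP mm [ 10.6 -46.  141.4] rotdev [-0.0602 -0.0083  0.0504] F [ 0.1915  0.2519 -0.3039] grip 0.9964895749450856 0.0
t 4.25 unit TCP mm [ 10.5 -46.1 141.2] rotdev [-0.0481 -0.0057  0.0564] F [0.2394 0.0104 0.7177] grip 1.003691415776512 0.0
```

View pics/w3.png

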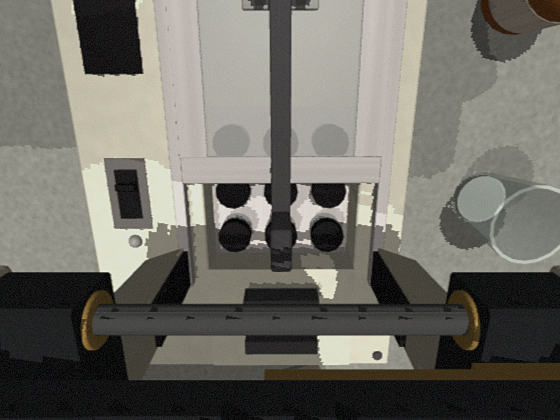

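The fin's top spans rows 232–270 at column 281. The predicted grasp axis is at row 252, so it's aligned. Descend and close.

Request:
drive_tool(
  steps=[
    [[0,0,0],[0,0,0.016],-1],
    [[0,0,0],[0,0,0.016],-1],
    [[0,0,0],[0,0,0.016],-1],
    [[0,0,0],[0,0,0],-1],
    [[0,0,0],[0,0,0],1],
    [[0,0,0],[0,0,0],1],
    [[0,0,0],[0,0,0],1],
    [[0,0,0],[0,0,0],1],
  ],
  newtons=30,
)

```text
t: 5.25
eef_pos: [0.5732, 0.0597, 0.093]
tool_rot: [[-0.189, 0.982, 0.0], [0.982, 0.189, -0.0], [-0.0, 0.0, -1.0]]
contact_force: [-0.7, -0.4, 0.1]
grip_width: 0.614
grip_force: 0.0
```

Request:
drive_tool(
  steps=[
    [[0,0,0],[0,0,0],1],
    [[0,0,0],[0,0,0],1],
    [[0,0,0],[0,0,0],1],
    [[0,0,0],[0,0,0],1],
    [[0,0,0],[0,0,0],1],
    [[0,0,0],[0,0,0],1],
    [[0,0,0],[0,0,0],1],
    [[0,0,0],[0,0,0],1],
  ],
)

```text
t: 6.25
eef_pos: [0.5738, 0.0599, 0.0929]
tool_rot: [[-0.189, 0.982, 0.001], [0.982, 0.189, 0.0], [0.0, 0.001, -1.0]]
contact_force: [5.0, 1.4, -2.2]
grip_width: 0.127
grip_force: 30.0
```

```bash
python3 - <<'E'
from plan import *
s=unit()
P=np.array(s['eef_pos']);R0=np.array(s['tool_rot'])
# lift 12deg: rigid about hinge at unit (10, -46+139, 86)
def at(yg,a):
    a_=np.radians(a);r=np.array([-139,24-19.]) ;return Wp(10.5,yg+139+r[0]*np.cos(a_)+r[1]*np.sin(a_),86+2-r[0]*np.sin(a_)+r[1]*np.cos(a_))
p=at(-46,0)
for a in (4,8,12):
    n=at(-46,a); print(rows(p,Rt(a-4),n,Rt(a),2));p=n
E
```

```text
t 6.25 unit TCP mm [ 10.9 -46.   92.9] rotdev [-0.0748  0.0056  0.0474] F [ 5.001   1.3762 -2.1502] grip 0.12720213959321697 30.001889169216156
[([-0.0, -2.0, 0.0], [0.0003, 0.0, -0.0048]), ([-0.0, -2.0, 0.0], [0.0002, 0.0, -0.0049])]
[([-0.0, -2.0, -0.0], [0.0003, -0.0, -0.0048]), ([-0.0, -2.0, -0.0], [0.0002, -0.0, -0.0049])]
[([-0.0, -2.0, -0.0], [0.0003, 0.0, -0.0048]), ([-0.0, -2.0, -0.0], [0.0002, 0.0, -0.0049])]
```

Request:
drive_tool(
  steps=[
    [[0,-2,0],[0.0003,0.0006,-0.0048],1],
    [[0,-2,0],[0.0003,0,-0.0049],1],
    [[0,-2,0],[0.0003,0,-0.0048],1],
    [[0,-2,0],[0.0003,0,-0.0049],1],
    [[0,-2,0],[0.0003,0,-0.0048],1],
    [[0,-2,0],[0.0003,0,-0.0049],1],
    [[0,0,0],[0,0,0],1],
    [[0,0,0],[0,0,0],1],
  ],
)

```text
t: 7.25
eef_pos: [0.5728, 0.0648, 0.1213]
tool_rot: [[-0.185, 0.982, 0.039], [0.961, 0.189, -0.203], [-0.207, 0.0, -0.978]]
contact_force: [3.5, 2.0, -1.0]
grip_width: 0.132
grip_force: 30.0
```

```bash
python3 - <<'E'
from plan import *
s=unit()
P=np.array(s['eef_pos']);R0=np.array(s['tool_rot'])
c,sn=np.cos(q[2]),np.sin(q[2])
print(rows(P,R0,P+np.array([sn,-c,0])*.078,R0,8))
E
```

```text
t 7.25 unit TCP mm [ 11.  -41.1 121.3] rotdev [ -0.0079 -11.942    0.0171] F [ 3.5263  2.0146 -1.0412] grip 0.13214162811580124 30.000671446323395
[([0.0, 0.0, 0.0], [-0.0095, 0.0, 0.002]), ([0.0, 0.0, 0.0], [-0.0095, 0.0, 0.002]), ([0.0, 0.0, 0.0], [-0.0095, 0.0, 0.002]), ([0.0, 0.0, 0.0], [-0.0095, 0.0, 0.002]), ([0.0, 0.0, 0.0], [-0.0095, 0.0, 0.002]), ([0.0, 0.0, 0.0], [-0.0095, 0.0, 0.002]), ([0.0, 0.0, 0.0], [-0.0095, 0.0, 0.002]), ([0.0, 0.0, 0.0], [-0.0095, 0.0, 0.002])]
```

Request:
drive_tool(
  steps=[
    [[0,0,0],[-0.0095,0,0.002],1],
    [[0,0,0],[-0.0095,0,0.002],1],
    [[0,0,0],[-0.0095,0,0.002],1],
    [[0,0,0],[-0.0095,0,0.002],1],
    [[0,0,0],[-0.0095,0,0.002],1],
    [[0,0,0],[-0.0095,0,0.002],1],
    [[0,0,0],[-0.0095,0,0.002],1],
    [[0,0,0],[-0.0095,0,0.002],1],
  ],
)

```text
t: 8.25
eef_pos: [0.5879, -0.0128, 0.1216]
tool_rot: [[-0.184, 0.982, 0.04], [0.961, 0.188, -0.203], [-0.207, 0.001, -0.978]]
contact_force: [5.7, 2.8, -1.1]
grip_width: 0.125
grip_force: 30.0
```

```bash
python3 - <<'E'
from plan import *
import cv2
unit();im=env.camera('scene');cv2.imwrite('pics/s3.png',cv2.resize(im[105:245,230:450,::-1],None,fx=3.6,fy=3.6,interpolation=cv2.INTER_CUBIC));unit()
E
```

```text
t 8.25 unit TCP mm [  11.  -120.   121.6] rotdev [ -0.0296 -11.9613   0.0747] F [ 5.6824  2.8312 -1.0581] grip 0.1253294261196067 30.002742111682892
t 8.3 unit TCP mm [  11.  -121.9  121.7] rotdev [ -0.028  -12.0303   0.1607] F [ 6.1787  0.992  -1.6875] grip 0.12518295518210418 30.008726119995117
```

View pics/s3.png

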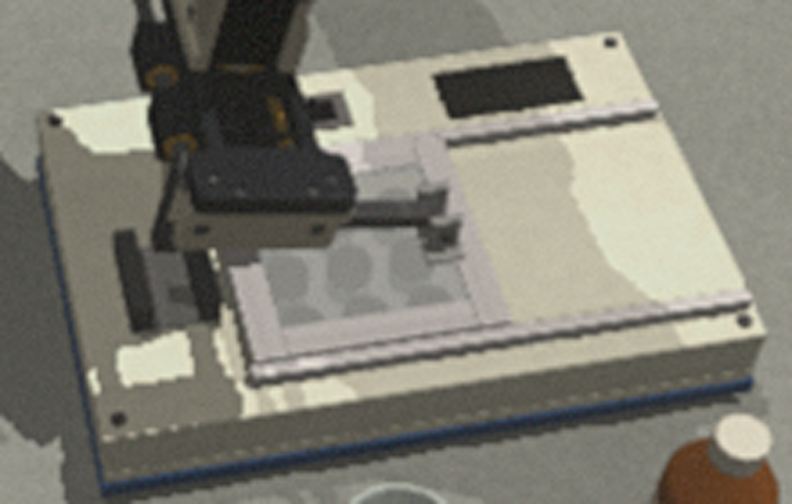

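The cover is over the vials and the bar is raised, with the tooth over the notch (TCP y -122, against about -120 for exactly shut). Reverse the tilt to lower it, easing back 1 mm.

Request:
drive_tool(
  steps=[
    [[0,0,0],[0.001,0,0],1],
    [[0,2,0],[-0.0001,0,0.0048],1],
    [[0,2,0],[-0.0003,0,0.0048],1],
    [[0,2,0],[-0.0003,0,0.0048],1],
    [[0,2,0],[-0.0003,0,0.0048],1],
    [[0,2,0],[-0.0003,0,0.0048],1],
    [[0,2,0],[-0.0003,0,0.0048],1],
    [[0,0,0],[0,0,0],1],
  ],
)

```text
t: 9.3
eef_pos: [0.589, -0.0181, 0.0928]
tool_rot: [[-0.186, 0.983, 0.001], [0.983, 0.186, 0.001], [0.001, 0.001, -1.0]]
contact_force: [7.1, -0.5, -3.1]
grip_width: 0.129
grip_force: 30.0
```

```bash
python3 - <<'E'
from plan import *
unit()
E
```

```text
t 9.3 unit TCP mm [  11.1 -125.5   92.8] rotdev [-0.0571  0.0685  0.2021] F [ 7.0734 -0.4539 -3.0539] grip 0.12905055358686954 30.01358538866043
```

TCP height is back to 92.8 mm, the same as with the bar down before. Release and rise.

Request:
drive_tool(
  steps=[
    [[0,0,0],[0,0,0],-1],
    [[0,0,0],[0,0,0],-1],
    [[0,0,0],[0,0,0],-1],
    [[0,0,0],[0,0,0],-1],
    [[0,0,0],[0,0,0],-1],
    [[0,0,0],[0,0,-0.025],-1],
    [[0,0,0],[0,0,-0.04],-1],
    [[0,0,0],[0,0,-0.04],-1],
  ],
)

```text
t: 10.3
eef_pos: [0.588, -0.0161, 0.1991]
tool_rot: [[-0.189, 0.982, -0.001], [0.982, 0.189, 0.0], [0.0, -0.001, -1.0]]
contact_force: [1.2, -1.7, 0.0]
grip_width: 0.952
grip_force: 0.0
```

Request:
drive_tool(
  steps=[
    [[0,0,0],[0.03,-0.027,0],1],
    [[0,0,0],[0.03,-0.027,0],1],
    [[0,0,0],[0.03,-0.027,0],1],
    [[0,0,0],[0.03,-0.027,0],1],
    [[0,0,0],[0,0,0],1],
    [[0,0,0],[0,0,0],1],
    [[0,0,0],[0,0,0],1],
    [[0,0,0],[0,0,0],1],
  ],
)

```text
t: 11.3
eef_pos: [0.4601, 0.0807, 0.1979]
tool_rot: [[-0.187, 0.982, -0.0], [0.982, 0.187, 0.0], [0.0, -0.0, -1.0]]
contact_force: [-0.2, 0.4, 0.4]
grip_width: 0.177
grip_force: 0.0
```

```bash
python3 - <<'E'
from plan import *
import cv2
unit();a=env.camera('scene')[105:245,230:450,::-1];b=env.camera('wrist')[:,:,::-1]
f=lambda i,w:cv2.resize(i,(w,int(i.shape[0]*w/i.shape[1])),interpolation=cv2.INTER_CUBIC)
v=np.vstack([f(a,480),f(b[:220],480)]);cv2.imwrite('pics/s4.png',v);unit()
E
```

```text
t 11.3 unit TCP mm [-96.7  -4.  197.9] rotdev [0.0121 0.0106 0.1207] F [-0.1809  0.3657  0.411 ] grip 0.17739206241433195 0.0
t 11.4 unit TCP mm [-96.9  -3.8 197.9] rotdev [0.0165 0.0105 0.0924] F [ 0.9548 -0.3597  0.0593] grip 0.09193729888367455 0.0
```

View pics/s4.png

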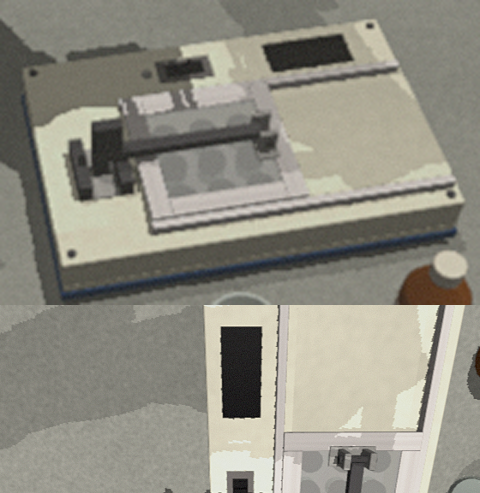

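The scene crop shows the cover shut and the bar level, with the fin end between the keeper upstands. It is latched. The tool is at the right x, on the +y side of the ridge, so descend.

Request:
drive_tool(
  steps=[
    [[0,0,0],[0,0,0.04],1],
    [[0,0,0],[0,0,0.04],1],
    [[0,0,0],[0,0,0.03],1],
    [[0,0,0],[0,0,0.013],1],
    [[0,0,0],[0,0,0.006],1],
    [[0,0,0],[0,0,0.003],1],
    [[0,0,0],[0,0,0.0025],1],
    [[0,0,0],[0,0,0],1],
  ],
)

```text
t: 12.4
eef_pos: [0.4599, 0.0812, 0.064]
tool_rot: [[-0.189, 0.982, 0.001], [0.982, 0.189, -0.0], [-0.0, 0.001, -1.0]]
contact_force: [0.9, 1.0, -0.9]
grip_width: 0.003
grip_force: 0.0
```

```bash
python3 - <<'E'
from plan import *
unit()
E
```

```text
t 12.4 unit TCP mm [-96.8  -3.5  64. ] rotdev [-0.0433 -0.0097  0.0544] F [ 0.8756  0.9805 -0.8984] grip 0.002895923974330351 0.0
```

Request:
drive_tool(
  steps=[
    [[0,0,0],[-0.003,0,0.001],1],
    [[0,0,0],[-0.003,0,0],1],
    [[0,0,0],[-0.003,0,0],1],
    [[0,0,0],[-0.003,0,0],1],
    [[0,0,0],[-0.003,0,0],1],
    [[0,0,0],[-0.0025,0,0],1],
    [[0,0,0],[-0.0025,0,0],1],
    [[0,0,0],[0,0,0],1],
  ],
)

```text
t: 13.4
eef_pos: [0.4632, 0.0622, 0.0626]
tool_rot: [[-0.189, 0.982, -0.0], [0.982, 0.189, 0.001], [0.001, -0.0, -1.0]]
contact_force: [-1.4, 4.0, 0.1]
grip_width: 0.002
grip_force: 2.1
```

```bash
python3 - <<'E'
from plan import *
unit()
E
```

```text
t 13.4 unit TCP mm [-97.2 -22.8  62.6] rotdev [0.0007 0.0562 0.0293] F [-1.4007  4.0203  0.0674] grip 0.0020831485065493246 2.1334052458405495
```

Request:
drive_tool(
  steps=[
    [[0,0,0],[-0.001,0,0],1],
    [[0,0,0],[-0.001,0,0],1],
    [[0,0,0],[0,0,0],1],
    [[0,0,0],[0,0,0],1],
    [[0,0,0],[0,0,0],1],
    [[0,0,0],[0,0,0],1],
    [[0,0,0],[0,0,0],1],
    [[0,0,0],[0,0,0],1],
  ],
)

```text
t: 14.4
eef_pos: [0.4633, 0.0619, 0.0626]
tool_rot: [[-0.191, 0.982, -0.0], [0.982, 0.191, 0.003], [0.003, 0.0, -1.0]]
contact_force: [-3.6, 9.9, -0.6]
grip_width: -0.001
grip_force: 5.1
```

```bash
python3 - <<'E'
from plan import *
unit()
E
```

```text
t 14.4 unit TCP mm [-97.2 -23.1  62.6] rotdev [-0.0165  0.1465 -0.0639] F [-3.5937  9.9217 -0.5679] grip -0.0008831456763406976 5.088768750429153
```

It's against a hard stop: 2 mm more command gave 0.3 mm and the force rose to 10 N. Back off, rise and check.

Request:
drive_tool(
  steps=[
    [[0,0,0],[0.004,0,0],1],
    [[0,0,0],[0.004,0,0],1],
    [[0,0,0],[0,0,-0.02],1],
    [[0,0,0],[0,0,-0.05],1],
    [[0,0,0],[0.03,-0.06,-0.06],1],
    [[0,0,0],[0.03,-0.06,-0.03],1],
    [[0,0,0],[0,0,0],1],
    [[0,0,0],[0,0,0],1],
  ],
)

```text
t: 15.4
eef_pos: [0.3629, 0.095, 0.2001]
tool_rot: [[-0.188, 0.982, 0.002], [0.982, 0.188, -0.001], [-0.001, 0.001, -1.0]]
contact_force: [-0.2, 0.8, -0.1]
grip_width: 0.004
grip_force: 0.0
```

```bash
python3 - <<'E'
from plan import *
import cv2
unit();a=env.camera('scene')[105:245,230:450,::-1];b=env.camera('top')[292:328,205:265,::-1]
f=lambda i,w:cv2.resize(i,(w,int(i.shape[0]*w/i.shape[1])),interpolation=cv2.INTER_CUBIC)
v=np.vstack([f(a,480),f(np.clip(b*2.0,0,255).astype('uint8'),480)]);cv2.imwrite('pics/s5.png',v)
E
```

```text
t 15.4 unit TCP mm [-189.4   28.4  200.1] rotdev [-0.0776 -0.0607  0.0815] F [-0.2402  0.7919 -0.0923] grip 0.003755604414527494 0.0
```

View pics/s5.png

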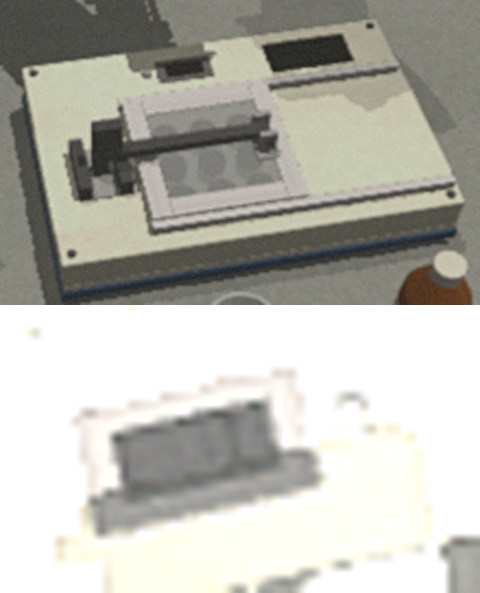

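The cover is shut, the bar is down in the notch, and the ridge line has moved to the pip end (column 235 of 118–275).

```bash
python3 -c "
from bench import env
print(env.finish_job())"
```

```text
the job is handed in; nothing more can be done
None
```

The cover is shut and latched with the bar down in the keeper's notch, the switch was then pushed to the pip end, and the job was handed in at about 15.5 s without the arm going near the bottle, beaker or thermometer.

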